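# Open the cooler's water valve on the shop counter

### The job

Turn on the water to the shop's air cooler: open the valve with the small handwheel fully, turning it counter-clockwise (seen from above) to its stop, and let go. The wheel rises as it opens, so your hand must go up with it. Leave the valve with the large handwheel shut; it is the drain.

Things in the scene. Friction and masses are not known exactly. Their poses are not given: they have to be found in the camera images.
- feed_grip (a point): Centre of the small handwheel: on its axis, half-way up the rim; z is the stem (up). A level solid aluminium disc, 56 mm across, 16 mm thick, 5 mm nut on top, on a brass globe valve in a low bridge of 18 mm copper pipe. 124 mm above the counter when shut; rises with the wheel. Beside the rim it is free for 35 mm below. Grip the rim across its diameter from above, at any yaw.
- feed_wheel (a joint): Turn of the small wheel in rad: 0 shut, 1.25 fully open (hard stop). Grows counter-clockwise seen from above. It starts between 0 and 0.25. The steep thread lifts wheel and stem 20 mm per rad (25 mm in all); a hand that does not rise with it slips. Turning takes about 0.35 N m and it stays where it is left.
- drain_grip (a point): Centre of the large handwheel of the drain valve, on its axis, half-way up its rim: the same make and materials, but the wheel is 96 mm in diameter (16 mm thick) and its pipe 26 mm, 190 mm long. Same height, 124 mm above the counter. Not to be turned.
- drain_wheel (a joint): Turn of the large wheel in rad: 0 shut, where it starts and must stay; grows counter-clockwise seen from above.

How it is judged:
At the end, for the whole second after the job is handed in: The small wheel is within 0.2 rad (11 degrees) of its open stop, and the large wheel is still shut (turned less than 0.12 rad) (value of joint feed_wheel above 1.05 rad and value of joint drain_wheel below 0.12 rad); the robot touches nothing.
It fails at once if the large drain wheel is turned open by more than 0.12 rad (value of joint drain_wheel above 0.12 rad).
It also fails if it takes over 32 s, if anything falls off the work surface, if the arm or the gripper's body presses on something with over 40 N, if the wrist force passes 120 N, or if a joint passes its speed limit or range.

### The arm

A 6-joint arm with a two-finger parallel gripper is mounted at the origin on the work surface. World frame = base frame: x ahead of the robot, y to its left, z up, the work surface at z = 0. Lengths are in m, angles in rad, forces in N, time in s.
With the tool pointing down it reaches from about 0.25 to 0.775 m from the base axis. Payload 4 kg.
Tool frame: the origin (TCP) lies at the centre of the arm's flange, where the gripper is bolted on; the fingertips stand 199 mm ahead of it and the grasp point (between the pads) lies 180 mm ahead of it (robot.tcp_to_tips is the z of the fingertips in the tool frame, in m); z points along the fingers, y is the line along which they close (so a half turn about z gives the same grasp; the last joint's range is limited). The gripper opens to 94 mm and grips with 3 to 60 N. Pads are 16 mm wide; open, the fingers measure 119 mm over their backs; the gripper's body (75 mm by 177 mm) begins 78 mm behind the grasp point.
Start: joints at [1.081, 0.087, 1.371, -0, 1.684, -0.103], TCP at [0.207, 0.509, 0.405] pointing down, gripper open.
Joint ranges: [-3.1, 3.1], [-0.76, 2.03], [0.27, 2.55], [-1.08, 4.22], [0.17, 2.65], [-2.57, 2.57]. Speed limits (rad/s): [2.79, 2.79, 3.14, 3.14, 3.14, 3.14].

### API

Orientations are given as [roll, pitch, yaw] about the fixed x, y, z axes, in that order (R = Rz(yaw) Ry(pitch) Rx(roll)).
In Python, from bench import robot gives the robot as it stands.
- The arm moves only by the tool play_rows, never from a script. Its arguments are lists of equal length, an entry for each row: "translation": the shift along the tool's x, y, z scaled (see below), a list of three; "twist": the turn, a rotation vector about the tool's x, y, z scaled (see below), a list of three; "gripper": the opening, from -1 (shut) to 1 (fully open). A call has 1 to 8 rows; each row shifts and turns the commanded pose from where the row before left it, along the tool's axes as they then stand; what a row does not reach is not made up. The controller multiplies each number of a shift by 0.04 m and each number of a turn by 0.1 rad. A row lasts 1/10 s, in which the tool goes at most 50 mm and 8.59 degrees, less where a joint would pass 70% of its speed; a pose out of reach is approached as far as the arm can. A call with a number of a shift or a turn outside -1 to 1 is refused whole. A call with a gripper value outside its range is refused whole. The fingers move at their own pace and stop on an object; the grip force is fixed at half the most. Time passes only in rows, so rows that do not move let the fingers close. It gives the time, the measured TCP pose, the force, the opening and the grip force at its end, in the units of the state.
- robot.get_obs(): the state, without advancing time (a new reading comes with each control period).
- robot.snapshot(name): name is "scene" or "top"; returns the picture (384x512x3 uint8, red, green, blue); there is no depth.
- robot.camera_model(name): a dict with "camera_matrix" (3x3 intrinsics, pixels), "rvec" (rotation vector, rad) and "tvec" (3), from world to camera coordinates, as OpenCV has them. Camera axes: x right, y down, z forward; pixel columns grow to the right and rows downward; lengths in m; the calibration is good to about 2 mm. A picture is of the moment at which its call begins. camera_model takes no time and is no camera call.
- robot.close_job(): hands the job in; it is judged then, once.
Trained networks look in the newest picture that a camera, given by its name, has taken for a name from the list of things; names that differ only in an ending like _2 or _b are one class to them, and where a whole thing is asked for, a point or a joint stands for the part that bears it (a point fixed in the world has none). Each returns a list of dicts, best first, with "score" (0 to 1); they miss things now and then, are a little off and sometimes report something else, mostly with a low value. They report only what shows in the picture. A call takes as long as a camera call.
- robot.recognise(name, camera): "centre" ([x, y, z] in m, in world coordinates, good to about 4 mm: the middle of the surface that is visible of it).
- robot.spot_point(name, camera): "centre" ([x, y, z] in m, in world coordinates, good to about 4 mm: a listed point, or the origin of a listed thing).
The state is a dict: "time": time; "joint_positions": joint angles; "qvel": joint speeds; "joint_torque": joint torques, N m; "tool_pos": TCP position; "ee_rot": TCP orientation; "wrist_force": force on the tool from outside, world axes, zero at the start; "wrist_torque": the same for the moment, N m; "width": finger opening in m; "finger_force": force on a finger pad.
Only numpy, scipy, OpenCV 4.12 (cv2) and the standard library are available. Lean on these libraries where they do the work, as an engineer would, in place of code of your own. Each camera call takes 0.05 s, during which the arm holds its last target. There are 200 camera calls.

## Working session

There is one attempt and no reset: what is moved stays moved. The work goes in short steps, Python scripts to look and compute and a tool call to move; the robot and the scene stay as the last step left them, time stands still between calls to the robot, and variables do not carry over. Pictures are saved under pics/ and viewed, at most 10 in all, crops included, and the job is handed in when it is done.

Besides the shell and the picture viewer there is one more tool, called after "Call:" as name(argument=value, ...) on one line, values as JSON. play_rows: Moves the arm, as the interface text tells. Its arguments: {"type":"object","properties":{"translation":{"type":"array","items":{"type":"array","items":{"type":"number","minimum":-1,"maximum":1}}},"twist":{"type":"array","items":{"type":"array","items":{"type":"number","minimum":-1,"maximum":1}}},"gripper":{"type":"array","items":{"type":"number"}}},"required":["translation","twist","gripper"]}

```bash
mkdir -p pics; python3 - <<'E'
from bench import robot
import cv2,numpy as np
for c in("scene","top"):
    im=robot.snapshot(c); cv2.imwrite(f"pics/{c}0.png",im[...,::-1])
    for n in("feed_grip","drain_grip"):
        for d in robot.spot_point(n,c)[:3]: 
            p=np.array(d["centre"]);m=robot.camera_model(c)
            uv=cv2.projectPoints(p.reshape(1,3),np.array(m["rvec"]),np.array(m["tvec"]),np.array(m["camera_matrix"]),None)[0].ravel()
            print(c,n,round(d["score"],2),p.round(4),uv.round())
o=robot.get_obs();print(o["time"],o["tool_pos"],o["ee_rot"],o["width"])
E
python3 -c "
import cv2,numpy as np
a=cv2.imread('pics/scene0.png');b=cv2.imread('pics/top0.png')
cv2.imwrite('pics/both.png',cv2.resize(np.vstack([a,b]),(400,600)))"
```

```text
scene feed_grip 0.58 [0.5329 0.1537 0.1319] [304. 168.]
scene drain_grip 0.7 [ 0.5648 -0.1283  0.1232] [233. 247.]
top feed_grip 0.89 [0.5343 0.1568 0.126 ] [177. 181.]
top drain_grip 0.56 [ 0.5698 -0.1233  0.1262] [321. 161.]
0.3 [0.20747545 0.50934005 0.40428896] [-3.14092242e+00 -7.04949833e-05  2.75477740e+00] 0.09402451168668113
```

View pics/top0.png

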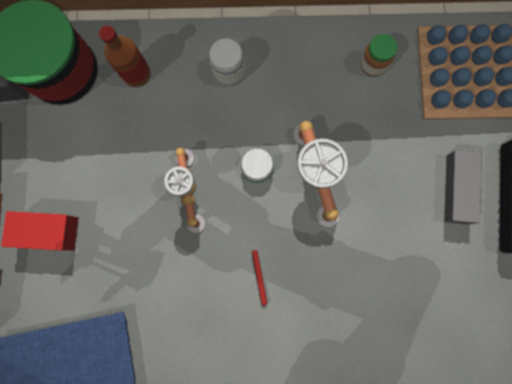

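View pics/scene0.png

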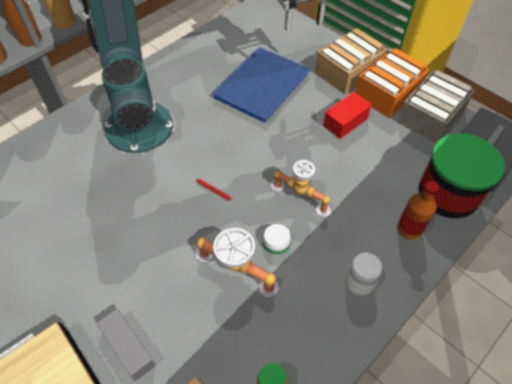

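The top view shows the small wheel at (179,180) and the large one at (323,163). In the scene view they are at (304,168) and (234,246). The network reports agree with both. I'll refine the small wheel's centre by segmenting it and triangulating.

```bash
python3 - <<'E'
from bench import robot
import cv2,numpy as np
M={};uv={}
for c,s in(("scene",(304,168)),("top",(179,181))):
    im=cv2.imread(f"pics/{c}0.png").astype(int)
    w=((im.min(2)>175)).astype(np.uint8)
    w=cv2.morphologyEx(w,cv2.MORPH_CLOSE,np.ones((5,5)))
    n,l,st,ce=cv2.connectedComponentsWithStats(w)
    k=min(range(1,n),key=lambda i:np.hypot(*(ce[i]-s)) if st[i,4]>60 else 999)
    cs,_=cv2.findContours((l==k).astype(np.uint8),cv2.RETR_EXTERNAL,cv2.CHAIN_APPROX_NONE)
    e=cv2.fitEllipse(max(cs,key=len));print(c,st[k],ce[k],e)
    m=robot.camera_model(c);K=np.array(m["camera_matrix"]);R=cv2.Rodrigues(np.array(m["rvec"]))[0];t=np.array(m["tvec"]).reshape(3,1)
    M[c]=K@np.hstack([R,t]);uv[c]=np.array(e[0])
    o=-R.T@t; d=R.T@np.linalg.inv(K)@np.array([*e[0],1.])[:,None]
    for z in(.132,.137): print(z,(o+d*(z-o[2])/d[2]).ravel().round(4))
X=cv2.triangulatePoints(M["scene"],M["top"],uv["scene"],uv["top"]);print((X[:3]/X[3]).ravel())
from scipy.spatial.transform import Rotation as Ro
for c in("top","scene","top"):
    robot.snapshot(c)
    print([ (round(d["score"],2),np.round(d["centre"],4)) for d in robot.spot_point("feed_grip",c)[:1]])
o=robot.get_obs();print(o["time"],Ro.from_euler("xyz",o["ee_rot"]).as_matrix().round(3))
E
```

```text
scene [293 159  23  19 338] [303.90532544 168.31360947] ((303.9140930175781, 168.32972717285156), (17.53491973876953, 22.49533462524414), 100.2933120727539)
0.132 [0.5332 0.1542 0.132 ]
0.137 [0.5354 0.151  0.137 ]
top [165 167  27  27 572] [177.99125874 179.92482517] ((178.03302001953125, 180.05345153808594), (26.360288619995117, 26.998722076416016), 49.42736053466797)
0.132 [0.5344 0.1545 0.132 ]
0.137 [0.5335 0.1535 0.137 ]
[0.53388138 0.15387936 0.13316183]
[(0.76, array([0.5363, 0.1562, 0.1261]))]
[(0.72, array([0.534 , 0.1493, 0.1327]))]
[(0.8, array([0.536 , 0.1573, 0.1271]))]
0.6 [[-0.926  0.377  0.   ]
 [ 0.377  0.926  0.   ]
 [-0.     0.    -1.   ]]
```

Call:
play_rows(translation=[[-0.9, -0.42, 0], [-0.9, -0.42, 0], [-0.9, -0.42, 0], [-0.9, -0.42, 0], [-0.9, -0.42, 0], [-0.9, -0.42, 0], [-0.9, -0.42, 0], [-0.9, -0.42, 0]], twist=[[0, 0, 0], [0, 0, 0], [0, 0, 0], [0, 0, 0], [0, 0, 0], [0, 0, 0], [0, 0, 0], [0, 0, 0]], gripper=[1, 1, 1, 1, 1, 1, 1, 1])

```text
time: 1.4
tool_pos: [0.4243, 0.2749, 0.4049]
ee_rot: [3.141, 0.0, 2.755]
wrist_force: [0.0, -0.1, -0.2]
width: 0.0941
finger_force: 0.0
```

Call:
play_rows(translation=[[-0.9, -0.42, 0], [-0.9, -0.42, 0], [-0.9, -0.42, 0], [-0.9, -0.42, 0], [0, 0, 0], [0, 0, 0], [0, 0, 0], [0, 0, 0]], twist=[[0, 0, 0], [0, 0, 0], [0, 0, 0], [0, 0, 0], [0, 0, 1], [0, 0, 1], [0, 0, 1], [0, 0, 1]], gripper=[1, 1, 1, 1, 1, 1, 1, 1])

```text
time: 2.2
tool_pos: [0.5317, 0.1595, 0.4047]
ee_rot: [3.142, -0.0, 2.35]
wrist_force: [-0.1, -0.2, 0.2]
width: 0.0942
finger_force: 0.0
```

```bash
cat > h.py <<'E'
from bench import robot
import numpy as np
from scipy.spatial.transform import Rotation as Ro
def st(t):
    o=robot.get_obs();R=Ro.from_euler("xyz",o["ee_rot"]).as_matrix()
    print(o["time"],np.round(o["tool_pos"],4),np.round(o["ee_rot"],3),"j",np.round(o["joint_positions"],2),"w",o["width"],"F",np.round(o["wrist_force"],1),o["finger_force"])
    print("units to go",(R.T@(np.array(t)-o["tool_pos"])/.04).round(3))
E
python3 - <<'E'
from h import *
import cv2
cv2.imwrite("pics/t1.png",robot.snapshot("scene")[...,::-1])
st([.534,.154,.307])
E
```

```text
2.25 [0.5316 0.1596 0.4047] [ 3.141 -0.     2.348] j [ 0.19  0.1   1.36  0.    1.68 -0.59] w 0.09385552591596319 F [0.3 0.1 0.3] 0.0
units to go [-0.141 -0.056  2.442]
```

View pics/t1.png

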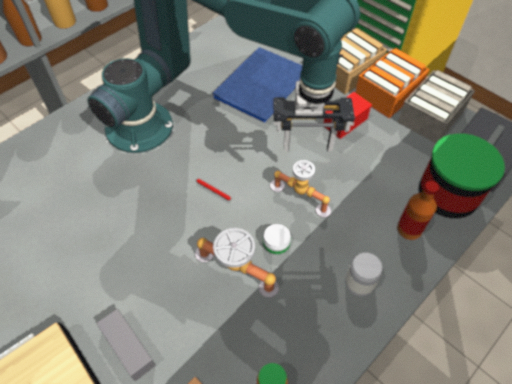

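The gripper hangs above the small wheel, with its fingers at about (290,148) and (328,148) and the wheel at (304,168). I'll go down now.

Call:
play_rows(translation=[[-0.14, -0.06, 0.6], [0, 0, 0.6], [0, 0, 0.5], [0, 0, 0.4], [0, 0, 0.34], [0, 0, 0], [0, 0, 0]], twist=[[0, 0, 0], [0, 0, 0], [0, 0, 0], [0, 0, 0], [0, 0, 0], [0, 0, 0], [0, 0, 0]], gripper=[1, 1, 1, 1, 1, 1, 1])

```text
time: 2.95
tool_pos: [0.5339, 0.1541, 0.3074]
ee_rot: [3.141, 0.0, 2.355]
wrist_force: [0.1, 0.2, -0.3]
width: 0.0939
finger_force: 0.0
```

```bash
python3 - <<'E'
from h import *
import cv2
a=robot.snapshot("scene")[100:220,230:390,::-1];b=robot.snapshot("top")[120:240,100:260,::-1]
cv2.imwrite("pics/t2.png",cv2.resize(np.hstack([a,b]),(800,300),interpolation=cv2.INTER_CUBIC))
st([.534,.154,.307])
E
```

```text
3.05 [0.5341 0.1541 0.3084] [3.140e+00 1.000e-03 2.355e+00] j [ 0.18  0.14  1.51  0.    1.49 -0.61] w 0.09413527677917563 F [ 0.4  0.5 -0.2] 0.0
units to go [-0.    -0.005  0.036]
```

View pics/t2.png

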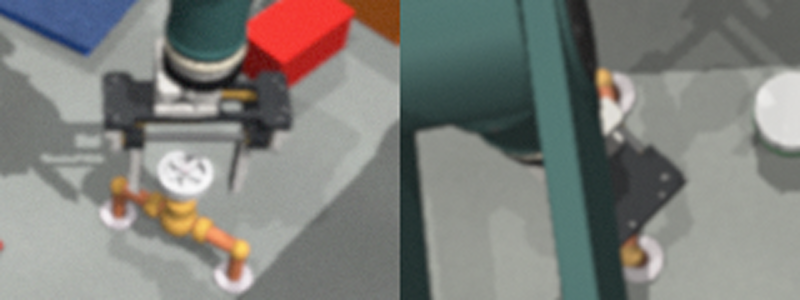

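The fingers stand on either side of the small wheel: wheel at crop (186,172), fingers at x of about 135 and 238, so it is centred. I'll close the gripper.

Call:
play_rows(translation=[[0, 0, 0], [0, 0, 0], [0, 0, 0], [0, 0, 0], [0, 0, 0], [0, 0, 0], [0, 0, 0], [0, 0, 0]], twist=[[0, 0, 0], [0, 0, 0], [0, 0, 0], [0, 0, 0], [0, 0, 0], [0, 0, 0], [0, 0, 0], [0, 0, 0]], gripper=[-1, -1, -1, -1, -1, -1, -1, -1])

```text
time: 3.85
tool_pos: [0.5332, 0.1534, 0.307]
ee_rot: [-3.138, -0.0, 2.354]
wrist_force: [-4.8, -4.0, 3.4]
width: 0.0554
finger_force: 30.0
```

```bash
python3 -c "
from h import *
st([.534,.154,.307])"
```

```text
3.85 [0.5332 0.1534 0.307 ] [-3.138 -0.     2.354] j [ 0.18  0.14  1.51 -0.    1.5  -0.61] w 0.055428193985259555 F [-4.8 -4.   3.4] 30.00047743320465
units to go [-0.003  0.024  0.   ]
```

Call:
play_rows(translation=[[0, -0.02, 0], [0, 0, -0.03], [0, 0, -0.03], [0, 0, -0.03], [0, 0, -0.03], [0, 0, -0.03], [0, 0, 0], [0, 0, 0]], twist=[[0, 0, 0], [0, 0, -0.6], [0, 0, -0.6], [0, 0, -0.6], [0, 0, -0.6], [0, 0, -0.6], [0, 0, 0], [0, 0, 0]], gripper=[-1, -1, -1, -1, -1, -1, -1, -1])

```text
time: 4.65
tool_pos: [0.5329, 0.1531, 0.3129]
ee_rot: [-3.14, -0.001, 2.653]
wrist_force: [-3.4, -3.9, 1.0]
width: 0.0555
finger_force: 30.0
```

```bash
python3 -c "
from h import *
st([.534,.154,.307]);print(robot.get_obs()['wrist_torque'])"
```

```text
4.65 [0.5329 0.1531 0.3129] [-3.140e+00 -1.000e-03  2.653e+00] j [ 0.18  0.13  1.5  -0.    1.51 -0.9 ] w 0.055532256436416204 F [-3.4 -3.9  1. ] 30.00047206878662
units to go [-0.014  0.034  0.148]
[-0.76840997  0.7880312  -0.0679803 ]
```

Turned 0.3 rad and risen 6 mm with low forces. I'll continue.

Call:
play_rows(translation=[[0, 0, -0.03], [0, 0, -0.03], [0, 0, -0.03], [0, 0, -0.03], [0, 0, -0.03], [0, 0, -0.03], [0, 0, -0.03], [0, 0, 0]], twist=[[0, 0, -0.6], [0, 0, -0.6], [0, 0, -0.6], [0, 0, -0.6], [0, 0, -0.6], [0, 0, -0.6], [0, 0, -0.6], [0, 0, 0]], gripper=[-1, -1, -1, -1, -1, -1, -1, -1])

```text
time: 5.45
tool_pos: [0.5329, 0.1529, 0.3213]
ee_rot: [-3.14, -0.002, 3.074]
wrist_force: [-5.3, -3.8, 2.5]
width: 0.0552
finger_force: 30.0
```

Call:
play_rows(translation=[[0, 0, -0.03], [0, 0, -0.03], [0, 0, -0.03], [0, 0, -0.03], [0, 0, -0.03], [0, 0, 0], [0, 0, 0]], twist=[[0, 0, -0.6], [0, 0, -0.6], [0, 0, -0.6], [0, 0, -0.6], [0, 0, -0.6], [0, 0, 0], [0, 0, 0]], gripper=[-1, -1, -1, -1, -1, -1, -1])

```text
time: 6.15
tool_pos: [0.5329, 0.1528, 0.3273]
ee_rot: [-3.14, -0.002, -2.91]
wrist_force: [-3.4, -4.6, 1.8]
width: 0.0556
finger_force: 30.0
```

```bash
python3 -c "
from h import *
st([.534,.154,.307]);print(robot.get_obs()['wrist_torque'])"
```

```text
6.15 [0.5329 0.1528 0.3273] [-3.14e+00 -2.00e-03 -2.91e+00] j [ 0.18  0.13  1.48 -0.    1.54 -1.62] w 0.05561506667141207 F [-3.4 -4.6  1.8] 30.00058650970459
units to go [-0.036  0.024  0.507]
[-0.91892108  0.72802281 -0.12492175]
```

Call:
play_rows(translation=[[0, 0, -0.03], [0, 0, -0.03], [0, 0, 0]], twist=[[0, 0, -0.6], [0, 0, -0.6], [0, 0, 0]], gripper=[-1, -1, -1])

```text
time: 6.45
tool_pos: [0.5327, 0.1525, 0.3279]
ee_rot: [-3.141, -0.005, -2.792]
wrist_force: [-3.9, -4.8, -2.8]
width: 0.0553
finger_force: 30.0
```

```bash
python3 -c "
from h import *
st([.534,.154,.307]);print(robot.get_obs()['wrist_torque'])"
```

```text
6.45 [0.5327 0.1525 0.3279] [-3.141 -0.005 -2.792] j [ 0.18  0.13  1.48 -0.    1.54 -1.74] w 0.05532288142275609 F [-3.9 -4.8 -2.8] 29.99916136264801
units to go [-0.047  0.025  0.522]
[-0.82439441  0.62076699 -0.91213965]
```

Call:
play_rows(translation=[[0, 0, -0.03], [0, 0, -0.02], [0, 0, 0]], twist=[[0, 0, -0.6], [0, 0, -0.4], [0, 0, 0]], gripper=[-1, -1, -1])

```text
time: 6.75
tool_pos: [0.533, 0.1526, 0.3282]
ee_rot: [-3.141, -0.005, -2.692]
wrist_force: [0.7, -4.5, -12.5]
width: 0.0557
finger_force: 30.0
```

```bash
python3 -c "
from h import *
st([.534,.154,.307]);print(robot.get_obs()['wrist_torque'])"
```

```text
6.75 [0.533  0.1526 0.3282] [-3.141 -0.005 -2.692] j [ 0.18  0.13  1.48 -0.    1.54 -1.84] w 0.05573081474390134 F [  0.7  -4.5 -12.5] 29.997399151325226
units to go [-0.04   0.022  0.531]
[-0.81246709 -0.09356882 -0.80420228]
```

The wrist moment jumped to 0.9 N m and the rise stalled, so the wheel is on its stop. I'll let go and rise.

Call:
play_rows(translation=[[0, 0, 0], [0, 0, 0], [0, 0, 0], [0, 0, 0], [0, 0, 0], [0, 0, 0], [0, 0, 0], [0, 0, 0]], twist=[[0, 0, 0], [0, 0, 0], [0, 0, 0], [0, 0, 0], [0, 0, 0], [0, 0, 0], [0, 0, 0], [0, 0, 0]], gripper=[1, 1, 1, 1, 1, 1, 1, 1])

```text
time: 7.55
tool_pos: [0.5332, 0.1535, 0.3319]
ee_rot: [3.141, 0.0, -2.688]
wrist_force: [-0.3, 0.2, 0.2]
width: 0.094
finger_force: 0.0
```

Call:
play_rows(translation=[[0, 0, -0.3], [0, 0, -0.6], [0, 0, -0.6], [0, 0, -0.6], [0, 0, -0.5], [0, 0, 0], [0, 0, 0]], twist=[[0, 0, 0], [0, 0, 0], [0, 0, 0], [0, 0, 0], [0, 0, 0], [0, 0, 0], [0, 0, 0]], gripper=[1, 1, 1, 1, 1, 1, 1])

```text
time: 8.25
tool_pos: [0.5332, 0.1534, 0.4364]
ee_rot: [-3.141, 0.001, -2.688]
wrist_force: [0.1, 0.5, -1.1]
width: 0.0942
finger_force: 0.0
```

```bash
python3 - <<'E'
from h import *
import cv2
im=robot.snapshot("scene")[...,::-1]
for d in robot.spot_point("feed_grip","scene")[:1]: print(d)
a=cv2.imread("pics/scene0.png")[130:220,250:350];b=im[130:220,250:350]
cv2.imwrite("pics/t3.png",cv2.resize(np.hstack([a,b]),(800,360),interpolation=cv2.INTER_CUBIC))
st([.534,.154,.307])
E
```

```text
{'centre': [0.5346, 0.1524, 0.1493], 'score': 0.61}
8.35 [0.5331 0.1534 0.4344] [ 3.141e+00 -2.000e-03 -2.688e+00] j [ 0.18  0.09  1.3   0.    1.75 -1.85] w 0.09428961333970583 F [ 0.2 -0.2 -0.7] 0.0
units to go [-0.034  0.     3.186]
```

View pics/t3.png

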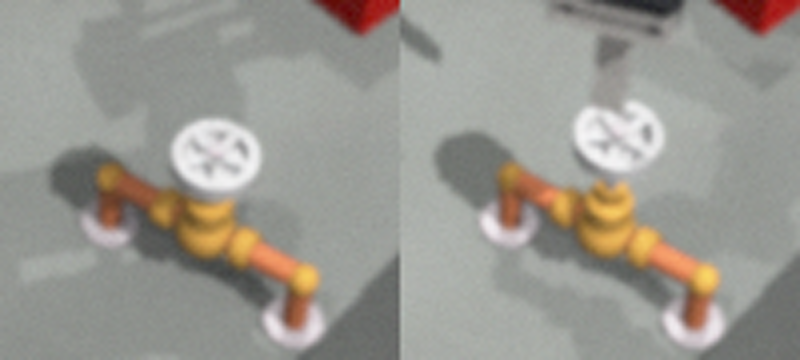

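The wheel has clearly risen, from crop (215,155) to (620,135), and the network puts it at z = 0.149, which matches the fully open height. The hand is clear of it, so I'll hand in.

```bash
python3 -c "
from bench import robot
print(robot.close_job())"
```

```text
the job is handed in; nothing more can be done
None
```

I turned the small feed valve counter-clockwise until it hit its stop, let go and raised the hand clear. The drain valve was never approached, and I handed the job in at about 8.4 s; the hand-in returned no verdict.

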